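# Take the temperature of the six-sided tile

### The job

Before it is painted, the six-sided tile needs a temperature check: pick up the infrared thermometer from its cork mat, point its lens squarely at the middle of the six-sided tile from about 90 mm away and hold it still there for two seconds. Then stand the thermometer upright in the middle of its cork mat again and let go. Read only this tile, do not touch any tile or stand, and leave the other things where they are.

Things in the scene. Friction and masses are not known exactly. Their poses are not given: they have to be found in the camera images.
- thermometer: Infrared thermometer, 144 mm tall, 200 g, standing on its lens hood. Black round hood, 60 mm across at the mouth, tapering to 34 mm at 50 mm height; above it a grey handle 30 mm (own x) by 34 mm (own y), from 50 to 144 mm height. Origin: centre of the hood's mouth (lens end, its underside as it stands); z runs up the handle, so it looks along its own -z.
- aim (a point): The point 90 mm straight ahead of the thermometer's lens, on its line of sight (thermometer's own 0, 0, -90 mm).
- mat: Round cork mat, 110 mm across, 6 mm thick, fixed to the table; the thermometer's place. Origin: centre of its underside.
- hex_face (a point): Six-sided (hexagonal) cream tile with a blue flower, 100 mm across its flats, 10 mm thick, fixed on a wooden stand that tilts it 32 degrees from lying flat. Point: centre of its painted face, about 62 mm above the table; its z axis points straight out of the face, upwards and towards the stand's front, its y axis is level. This is the tile to read.
- square_face (a point): Square cream tile with a blue flower, 100 x 100 mm, 10 mm thick, fixed on a wooden stand that tilts it 32 degrees from lying flat. Point: centre of its painted face, about 62 mm above the table; its z axis points straight out of the face, upwards and towards the stand's front, its y axis is level.
- round_face (a point): Round cream tile with a blue flower, 100 mm across, 10 mm thick, fixed on a wooden stand that tilts it 32 degrees from lying flat. Point: centre of its painted face, about 62 mm above the table; its z axis points straight out of the face, upwards and towards the stand's front, its y axis is level.
- hex_stand: The wooden stand of the six-sided tile, base 120 x 110 mm, fixed to the table; origin: centre of its underside, its front (low edge) towards its own -x.
- square_stand: The wooden stand of the square tile, base 120 x 110 mm, fixed to the table; origin: centre of its underside, its front (low edge) towards its own -x.
- round_stand: The wooden stand of the round tile, base 120 x 110 mm, fixed to the table; origin: centre of its underside, its front (low edge) towards its own -x.
- glaze_pot: Small closed jar, 36 mm across, 42 tall, beside the cork mat. Loose bystander; origin: centre of underside.
- bowl: White bowl, 110 mm across, 60 tall, left of the mat. Loose bystander; origin: centre of underside.
- paint_cup: Blue glazed cup, 70 mm across, 60 tall, right of the mat. Loose bystander; origin: centre of underside.
- brush: Paint brush about 190 mm long lying across on the table in front of the robot. Loose bystander.
- squeeze_bottle: White bottle, 60 mm across, 160 tall, at the left. Loose bystander; origin: centre of underside.
Not all that is in view belongs to the job. What is shaped like the thermometer but blue is not meant. What is shaped like the hex_stand but purple is not meant.

How it is judged:
On the way:
1. the thermometer is held still, its lens 60 to 120 mm from the six-sided tile, square to it within 11 degrees and pointing within 20 mm of its middle, for 1.2 s (x of aim in the frame of hex_face between -0.02 and 0.02 m and y of aim in the frame of hex_face between -0.02 and 0.02 m and z of thermometer in the frame of hex_face between 0.06 and 0.12 m and z of aim in the frame of hex_face below 0.04 m and angle between the z axis of thermometer and the z axis of hex_face, either way round below 0.2 rad and linear speed of thermometer below 0.02 m/s and angular speed of thermometer below 0.15 rad/s), for 1.2 s.
At the end, for the whole second after the job is handed in: The thermometer stands upright (within 6 degrees, hood down) on the cork mat, within 30 mm of the mat's middle, at rest and let go (horizontal distance between thermometer and mat below 0.03 m and angle between thermometer's own z axis and vertical below 0.1 rad and z of thermometer in the frame of mat between 0.002 and 0.01 m and height (world z) of aim below 0 m and linear speed of thermometer below 0.02 m/s and contact force between thermometer and the fingers below 0.1 N); the robot touches nothing.
It fails at once if a tile or a tile stand is touched (contact force between any of hex_stand, square_stand, round_stand and anything else above 0.5 N).
It fails at once if a reading is taken of the square or the round tile ((x of aim in the frame of square_face between -0.02 and 0.02 m and y of aim in the frame of square_face between -0.02 and 0.02 m and z of thermometer in the frame of square_face between 0.06 and 0.12 m and z of aim in the frame of square_face below 0.04 m and angle between the z axis of thermometer and the z axis of square_face, either way round below 0.2 rad and linear speed of thermometer below 0.02 m/s and angular speed of thermometer below 0.15 rad/s) or (x of aim in the frame of round_face between -0.02 and 0.02 m and y of aim in the frame of round_face between -0.02 and 0.02 m and z of thermometer in the frame of round_face between 0.06 and 0.12 m and z of aim in the frame of round_face below 0.04 m and angle between the z axis of thermometer and the z axis of round_face, either way round below 0.2 rad and linear speed of thermometer below 0.02 m/s and angular speed of thermometer below 0.15 rad/s)).
It fails at once if one of the other things (pot, bowl, cup, brush, bottle) is pushed over 30 mm away (distance of any of glaze_pot, bowl, paint_cup, brush, squeeze_bottle from where it was at the start of the episode above 0.03 m).
It also fails if it takes over 48 s, if anything falls off the work surface, if the arm or the gripper's body presses on something with over 40 N, if the wrist force passes 120 N, or if a joint passes its speed limit or range.

### The arm

A 7-joint arm with a two-finger parallel gripper is mounted at the origin on the work surface. World frame = base frame: x ahead of the robot, y to its left, z up, the work surface at z = 0. Lengths are in m, angles in rad, forces in N, time in s.
With the tool pointing down it reaches from about 0.425 to 0.8 m from the base axis. Payload 8.3 kg.
Tool frame: the origin (TCP) lies at the very end of the fingers, on their centre line; the grasp point (between the pads) lies 19 mm behind it (ctrl.grip_point_offset is the distance from the TCP to the grasp point, in m); z points along the fingers, y is the direction in which the jaws open and shut (so a half turn about z gives the same grasp; the last joint's range is limited). The gripper opens to 85 mm and grips with 20 to 120 N. Pads are 22 mm wide; open, the fingers measure 114 mm over their backs; the gripper's body (76 mm by 85 mm) begins 54 mm behind the grasp point. The pads swing forward as they close: fully open they stand 13 mm farther back than shut.
Start: joints at [-0.063, 0.383, 0.016, 1.37, -0.006, 1.388, -0.046], TCP at [0.625, 0, 0.231] pointing down, gripper open.
Joint ranges: [-2.95, 2.95], [-0.25, 2.06], [-1.52, 1.56], [0.18, 2.33], [-1.44, 4.58], [0.02, 2.06], [-3.01, 3.01]. Speed limits (rad/s): [2.39, 2.39, 3.01, 3.01, 3.14, 3.14, 3.14].

### API

Orientations are given as [roll, pitch, yaw] about the fixed x, y, z axes, in that order (R = Rz(yaw) Ry(pitch) Rx(roll)).
In Python, from rig import ctrl, eyes gives the robot as it stands.
- The arm moves only by the tool move_arm, never from a script. Its argument "targets" is a list of rows, each an object with "dp": the shift along the world's x, y, z in units of 50 mm (1.0 is 50 mm), a list of three; "angular": the turn, a rotation vector about the world's x, y, z in units of 8 degrees (1.0 is 8 degrees), a list of three. A call has 1 to 5 rows; each row is the pose to reach, as a shift and turn from the pose commanded when the call began; what a row does not reach only later rows make up. A row lasts 1/8 s, in which the tool goes at most 62.5 mm and 10.7 degrees, less where a joint would pass 70% of its speed; a pose out of reach is approached as far as the arm can. A call with a gripper value outside its range is refused whole. "fingers" is the finger opening in mm, from 0 to 85.4, set as the call begins (left out, the last holds). The fingers move at their own pace and stop on an object; "squeeze" is the grip in N (left out, the last holds). Time passes only in rows, so rows that repeat a pose let the fingers close. It gives the time, the measured TCP pose, the force and the opening at its end, in the units of the state.
- ctrl.get_state(): the state, without advancing time (a new reading comes with each control period).
- eyes.read_camera(name): name is "scene" or "side" or "wrist"; returns a dict with "image" (384x512x3 uint8, blue, green, red), "vertical_fov" (degrees; the focal length in pixels is half the picture's height over the tangent of half this angle, whatever the lens; pixels are square), "cx", "cy" (the principal point, pixels), "R" (3x3) and "t" (3): a world point X has camera coordinates R X + t. Camera axes: x right, y down, z forward; pixel columns grow to the right and rows downward; lengths in m; the calibration is good to about 2 mm. A picture is of the moment at which its call begins. There is no depth.
- ctrl.close_job(): hands the job in, once; it reports no verdict.
The state is a dict: "time_s": time; "qpos": joint angles; "joint_vel": joint speeds; "effort": joint torques, N m; "position": TCP position; "tcp_rot": TCP orientation; "force": force on the tool from outside, world axes, zero at the start; "ft_torque": the same for the moment, N m; "width": finger opening in m.
Only numpy, scipy, OpenCV 4.12 (cv2) and the standard library are available. Lean on these libraries where they do the work, as an engineer would, in place of code of your own. Each camera call takes 0.05 s, during which the arm holds its last target. There are 200 camera calls.

## Working session

There is one attempt and no reset: what is moved stays moved. The work goes in short steps, Python scripts to look and compute and a tool call to move; the robot and the scene stay as the last step left them, time stands still between calls to the robot, and variables do not carry over. Pictures are saved under pics/ and viewed, about 8 in all and at most 12, crops included, and the job is handed in when it is done.

Besides the shell and the picture viewer there is one more tool, called after "Request:" as name(argument=value, ...), one argument or row to a line, values as JSON. move_arm: Moves the arm, as the interface text tells. Its arguments: {"type":"object","properties":{"targets":{"type":"array","items":{"type":"object","properties":{"dp":{"type":"array","items":{"type":"number"}},"angular":{"type":"array","items":{"type":"number"}}}}},"fingers":{"type":"number"},"squeeze":{"type":"number"}},"required":["targets"]}

```bash
mkdir -p pics; ls
cat > h.py <<'E'
import numpy as np, cv2
from rig import ctrl, eyes
def shot(name,fn=None):
    c=eyes.read_camera(name)
    if fn: cv2.imwrite('pics/'+fn,c['image'])
    return c
def ray(c,u,v):
    f=c['image'].shape[0]/2/np.tan(np.radians(c['vertical_fov'])/2)
    R=np.array(c['R']);t=np.array(c['t'])
    d=R.T@np.array([(u-c['cx'])/f,(v-c['cy'])/f,1.]);return -R.T@t,d
def onz(c,u,v,z):
    o,d=ray(c,u,v);return o+d*(z-o[2])/d[2]
def proj(c,X):
    f=c['image'].shape[0]/2/np.tan(np.radians(c['vertical_fov'])/2)
    p=np.array(c['R'])@np.array(X)+np.array(c['t']);return np.array([c['cx']+f*p[0]/p[2],c['cy']+f*p[1]/p[2]])
E
python3 - <<'E'
from h import *
a=shot('scene');b=shot('side');w=shot('wrist')
import pickle;pickle.dump((a,b,w),open('c0.pkl','wb'))
cv2.imwrite('pics/a.png',cv2.resize(a['image'],(800,600),interpolation=cv2.INTER_CUBIC))
cv2.imwrite('pics/b.png',cv2.resize(b['image'],(800,600),interpolation=cv2.INTER_CUBIC))
for c in(a,b,w):print(c['vertical_fov'],c['cx'],c['cy'],-np.array(c['R']).T@c['t'],np.array(c['R'])[2])
print(ctrl.get_state(),ctrl.grip_point_offset)
E
```

```text
pics
55.55390623461548 253.9800957337541 195.86805557317422 [1.1934466  0.01766113 0.79498476] [-0.69955076  0.04306777 -0.71328389]
44.26988710546573 260.6877369477923 192.0578517031454 [0.12243355 0.68030197 0.88475795] [ 0.29127533 -0.56088641 -0.77496137]
69.94254106557472 256.00853494546607 196.82254911884124 [0.62511654 0.08467112 0.372798  ] [-0.00097438 -0.32883187 -0.94438798]
{'time_s': 0.15, 'qpos': array([-0.06293825,  0.3840971 ,  0.0163767 ,  1.37089133, -0.00633168,
        1.38819004, -0.04649039]), 'joint_vel': array([ 0.00072663, -0.00095012, -0.00091823, -0.00310632,  0.00026904,
        0.00022231,  0.00055604]), 'effort': array([ 3.13456680e-03, -6.28150821e+01,  8.46451297e-01, -3.72163582e+01,
        1.68576470e-02,  1.09401988e-02, -6.53258235e-05]), 'position': array([6.24620013e-01, 7.58992881e-05, 2.30485808e-01]), 'tcp_rot': array([-3.14005450e+00, -1.66912764e-05,  1.57090123e+00]), 'force': array([ 0.16173714, -0.35415446,  0.06021548]), 'ft_torque': array([-0.01527646,  0.0221252 ,  0.05534427]), 'width': 0.0854898092358762} 0.0187
```

View pics/a.png

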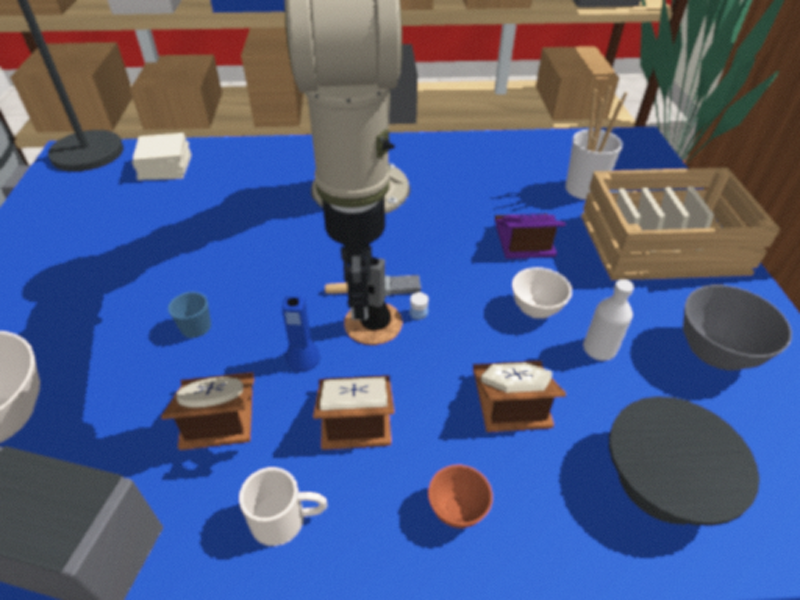

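View pics/b.png

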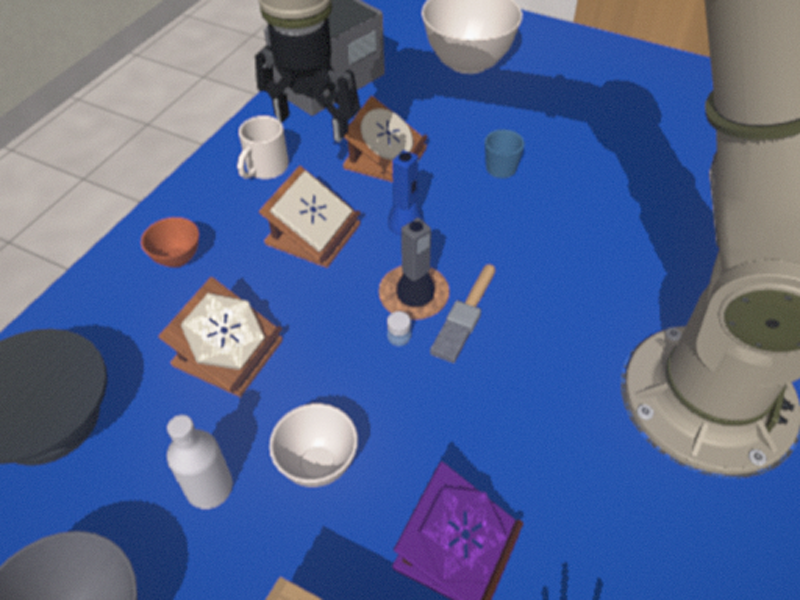

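Scene: the grey thermometer stands on the cork mat (side view 415,260); a blue lookalike (405,190) is the decoy. Cream tiles from left to right in the side view: hex (224,330), square (312,210) and round (387,132). The purple hex stand (462,530) is a decoy. The cream six-sided one at (224,330) is meant, as it has six edges and a wooden stand. I'll measure next and confirm in one crop.

Run:
```python
from h import *
import pickle
a,b,w=pickle.load(open('c0.pkl','rb'))
def comp(c,mask,pt):
    n,l,s,ce=cv2.connectedComponentsWithStats(mask.astype(np.uint8)*1)
    k=l[int(pt[1]),int(pt[0])]
    if k==0:
        ys,xs=np.nonzero(l);i=np.argmin((xs-pt[0])**2+(ys-pt[1])**2);k=l[ys[i],xs[i]]
    return (l==k).astype(np.uint8)
S=1/1.5625
for nm,c,hx in(('scene',a,(517,376)),('side',b,(224,330))):
    im=c['image'];hsv=cv2.cvtColor(im,cv2.COLOR_BGR2HSV)
    m=(hsv[...,1]<90)&(hsv[...,2]>120)
    m=cv2.morphologyEx(m.astype(np.uint8),cv2.MORPH_CLOSE,np.ones((5,5)))
    k=comp(c,m,np.array(hx)*S)
    ct=max(cv2.findContours(k,0,1)[0],key=cv2.contourArea)
    M=cv2.moments(ct);u,v=M['m10']/M['m00'],M['m01']/M['m00']
    print(nm,'hex',u,v,M['m00'],onz(c,u,v,.062))
    h=cv2.approxPolyDP(cv2.convexHull(ct),3,True)[:,0];print(h.tolist())
    # flower
    kk=cv2.morphologyEx(k,cv2.MORPH_CLOSE,np.ones((9,9)))
    fl=(hsv[...,0]>95)&(hsv[...,0]<135)&(hsv[...,2]<130)&(hsv[...,1]>60)&(kk>0)
    ys,xs=np.nonzero(fl);print('flower',len(xs),xs.mean(),ys.mean(),onz(c,xs.mean(),ys.mean(),.062))
    wood=((hsv[...,0]<18)&(hsv[...,1]>110)).astype(np.uint8)
    ww=comp(c,wood,np.array({'scene':(565,388),'side':(185,365)}[nm])*S)
    ct=max(cv2.findContours(ww,0,1)[0],key=cv2.contourArea)
    print('wood',cv2.contourArea(ct),cv2.approxPolyDP(cv2.convexHull(ct),2,True)[:,0].tolist())
    mt=comp(c,wood,np.array({'scene':(350,327),'side':(440,300)}[nm])*S)
    ct=max(cv2.findContours(mt,0,1)[0],key=cv2.contourArea)
    e=cv2.fitEllipse(cv2.convexHull(ct));print('mat',e,onz(c,*e[0],.006))
im=b['image'];
cr=np.hstack([cv2.resize(im[125:275,235:335],(400,600),interpolation=cv2.INTER_CUBIC),cv2.resize(im[170:270,95:195][:, :],(400,400),interpolation=cv2.INTER_CUBIC) if 0 else cv2.copyMakeBorder(cv2.resize(im[170:270,95:195],(400,400),interpolation=cv2.INTER_CUBIC),0,200,0,0,0)])
cv2.imwrite('pics/crop.png',cr)
```

```text
scene hex 331.3168389955687 241.08690300344654 677.0 [0.64384406 0.24726933 0.062     ]
[[308, 240], [315, 232], [335, 231], [352, 237], [361, 253], [322, 250]]
flower 0 nan nan [nan nan nan]
wood 1060.5 [[304, 235], [311, 234], [353, 244], [360, 252], [352, 272], [313, 275]]
mat ((238.3434295654297, 206.40782165527344), (25.0748233795166, 33.934452056884766), 86.81218719482422) [0.4607975  0.01677768 0.006     ]
side hex 140.4670807453416 210.74443064182194 2012.5 [0.64088012 0.25116633 0.062     ]
[[129, 183], [146, 185], [168, 203], [169, 216], [147, 251], [112, 235], [101, 215]]
flower 14 146.28571428571428 210.42857142857142 [0.63009307 0.24466577 0.062     ]
wood 657.0 [[134, 179], [149, 189], [154, 238], [146, 249], [111, 233], [103, 215]]<stdin>:23: RuntimeWarning: Mean of empty slice.
  ret = ret.dtype.type(ret / rcount)
Traceback (most recent call last):
cv2.error: OpenCV(4.12.0) /io/opencv/modules/imgproc/src/shapedescr.cpp:361: error: (-201:Incorrect size of input array) There should be at least 5 points to fit the ellipse in function 'fitEllipseNoDirect'
```

Run:
```python
from h import *
import pickle
a,b,w=pickle.load(open('c0.pkl','rb'))
im=b['image']
z=lambda r,c,k=5:cv2.resize(im[r[0]:r[1],c[0]:c[1]],None,fx=k,fy=k,interpolation=cv2.INTER_CUBIC)
cv2.imwrite('pics/crop.png',np.hstack([z((135,235),(235,305)),z((170,270),(95,185))]))
hsv=cv2.cvtColor(im,cv2.COLOR_BGR2HSV)
for p in((143,200),(150,220),(120,233),(115,215),(160,235),(250,190),(275,198),(265,160),(265,185)):print(p,hsv[p[1],p[0]])
```

```text
(143, 200) [ 18  14 223]
(150, 220) [ 19  26 219]
(120, 233) [ 10 122 159]
(115, 215) [ 10 122 151]
(160, 235) [179  63  81]
(250, 190) [  9  98 148]
(275, 198) [ 11 107 181]
(265, 160) [123  27  96]
(265, 185) [119  81  63]
```

View pics/crop.png

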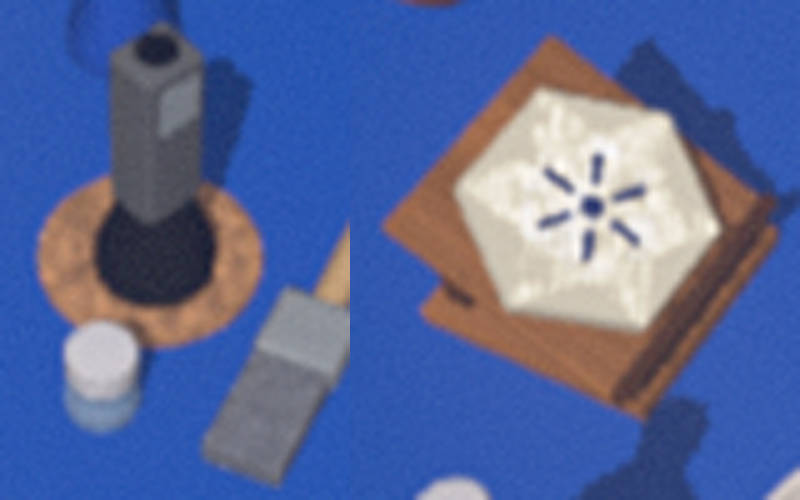

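Confirmed by the crop: grey handle on its black hood on cork (top about 155,50, no blue), and the hexagonal cream tile with its flower at (592,206), low ledge on the right (towards the robot). Next I compute the poses.

Run:
```python
from h import *
import pickle
a,b,w=pickle.load(open('c0.pkl','rb'))
cv=lambda x,y,o:((x+.5)/5-.5+o[0],(y+.5)/5-.5+o[1])
H=(95-70,170) # crop pasted at x=350
f=192/np.tan(np.radians(b['vertical_fov'])/2)
K=np.array([[f,0,b['cx']],[0,f,b['cy']],[0,0,1]])
r=.1/np.sqrt(3)
obj=np.array([[-.05,r/2,0],[-.05,-r/2,0],[0,-r,0],[.05,-r/2,0],[.05,r/2,0],[0,r,0],[0,0,0]])
px=np.array([cv(x,y,H) for x,y in[(640,328),(720,228),(665,112),(545,88),(455,190),(505,310),(592,206)]])
Rc=np.array(b['R']);t=np.array(b['t'])
n,rv,tv,er=cv2.solvePnPGeneric(obj,px,K,None,flags=cv2.SOLVEPNP_IPPE)
for R_,t_,e in zip(rv,tv,er):
    R=Rc.T@cv2.Rodrigues(R_)[0];p=Rc.T@(t_[:,0]-t)
    print('hex',p.round(4),'n',R[:,2].round(3),'x',R[:,0].round(3),'y',R[:,1].round(3),'err',e)
print('flower on .062',onz(b,*px[6],.062))
# level lines on stand -> yaw
for P,Q,z in(((620,395),(770,205),.02),((425,305),(640,415),.0),((385,225),(550,40),.09)):
    A,B=onz(b,*cv(*P,H),z),onz(b,*cv(*Q,H),z);d=B-A;print('edge',np.degrees(np.arctan2(d[1],d[0])),np.hypot(*d[:2]),A,B)
T=(235,135)
for p in((110,60),(150,90),(203,65),(163,27),(156,48)):print('top',onz(b,*cv(*p,T),.150))
hsv=cv2.cvtColor(b['image'],cv2.COLOR_BGR2HSV)
m=((hsv[...,0]<20)&(hsv[...,1]>60)&(hsv[...,2]>90)).astype(np.uint8);m[:,:240]=0;m[:165]=0;m[207:]=0;m[:,290:]=0
ys,xs=np.nonzero(m);e=cv2.fitEllipse(cv2.convexHull(np.stack([xs,ys],1).astype(np.int32)))
print('mat',e,onz(b,*e[0],.006))
for p in((96,250),(216,250),(155,307)):print('hood',onz(b,*cv(*p,T),.006))
# blue decoy, scene hex flower
print('sc flower',onz(a,517/1.5625,376/1.5625,.062),'decoy',onz(b,405/1.5625,157/1.5625,.144))
```

```text
hex [0.6474 0.2405 0.0435] n [-0.528  0.202  0.825] x [0.844 0.014 0.537] y [ 0.096  0.979 -0.178] err [0.43239032]
hex [0.6472 0.2413 0.0439] n [-0.418  0.591  0.69 ] x [0.857 0.003 0.516] y [ 0.303  0.806 -0.508] err [0.56504893]
flower on .062 [0.63587072 0.24876734 0.062     ]
edge -90.3161117779983 0.11541021014010004 [0.59039957 0.30441275 0.02      ] [0.58976284 0.18900429 0.02      ]
edge 178.39441207847165 0.12118587561348855 [0.70846115 0.2967708  0.        ] [0.58732286 0.30016633 0.        ]
edge -89.582107472855 0.11476621864407327 [0.68962926 0.31116146 0.09      ] [0.69046631 0.1963983  0.09      ]
top [0.46510274 0.03891148 0.15      ]
top [0.44136849 0.04710532 0.15      ]
top [0.42767357 0.0231666  0.15      ]
top [0.45372208 0.01016528 0.15      ]
top [0.45057855 0.02320553 0.15      ]
mat ((264.49676513671875, 186.31143188476562), (33.74188995361328, 43.63859558105469), 90.23463439941406) [0.45273886 0.02408222 0.006     ]
hood [0.47836807 0.03111944 0.006     ]
hood [0.42639332 0.00447799 0.006     ]
hood [0.43673184 0.0497336  0.006     ]
sc flower [0.64239272 0.24645747 0.062     ] decoy [ 0.53426405 -0.10690537  0.144     ]
```

Request:
move_arm(
  targets=[
    {"dp":[-1.2,0.2,0],"angular":[0,0,-1]},
    {"dp":[-2.4,0.4,0],"angular":[0,0,-2]},
    {"dp":[-3.5,0.5,0],"angular":[0,0,-3.1]},
    {"dp":[-3.5,0.5,0],"angular":[0,0,-3.1]},
    {"dp":[-3.5,0.5,0],"angular":[0,0,-3.1]},
  ],
  fingers=85.4,
)

```text
time_s: 0.78
position: [0.4504, 0.025, 0.2318]
tcp_rot: [3.14, -0.001, 1.139]
force: [1.2, -0.1, 0.5]
width: 0.0856
```

Run:
```python
from h import *
import pickle
w=shot('wrist');a=shot('scene')
pickle.dump((w,a),open('c1.pkl','wb'))
cv2.imwrite('pics/w1.png',cv2.resize(w['image'],(800,600),interpolation=cv2.INTER_CUBIC))
s=ctrl.get_state();print(s['position'],s['tcp_rot'],s['qpos'])
```

```text
[0.45103535 0.02490511 0.23144473] [ 3.14108986e+00 -3.14718825e-04  1.13831187e+00] [-1.47203083e-01  8.15806989e-03  2.16180963e-02  1.81820541e+00
 -1.83032771e-04  1.31463792e+00 -5.58023976e-01]
```

View pics/w1.png

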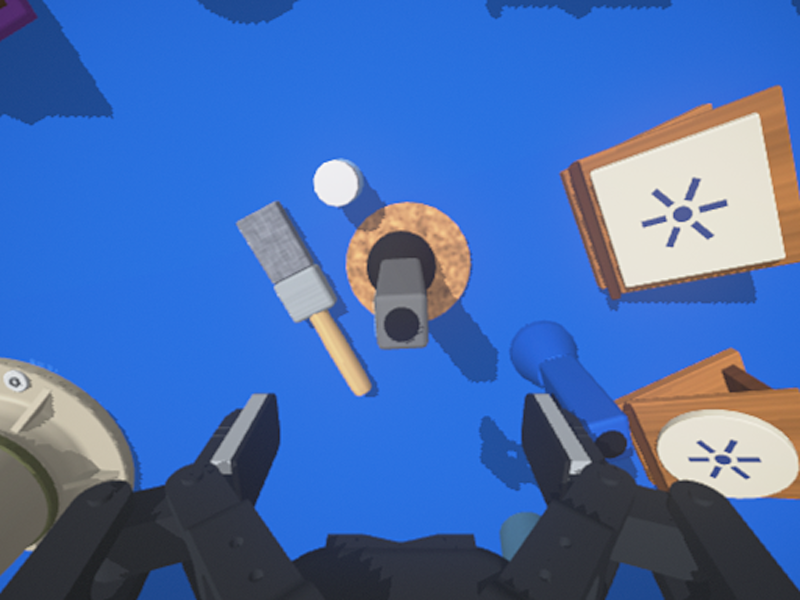

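The wrist view shows the grey handle's top face at about x 376–428, y 302–348 (edges parallel to the jaws) and the mat centred near (408,263). The blue lookalike (610,440) lies outside the finger path.

Run:
```python
from h import *
import pickle
w,a=pickle.load(open('c1.pkl','rb'))
S=1/1.5625
for n,p,z in(('top',(402,324),.15),('corner',(376,347),.15),('corner',(428,346),.15),('cornerback',(378,300),.15),('cornerback',(426,300),.15)):
    print(n,onz(w,p[0]*S,p[1]*S,z))
hsv=cv2.cvtColor(w['image'],cv2.COLOR_BGR2HSV)
m=((hsv[...,0]<20)&(hsv[...,1]>60)&(hsv[...,2]>90)).astype(np.uint8);m[:125]=0;m[215:]=0;m[:,:218]=0;m[:,305:]=0
ys,xs=np.nonzero(m);e=cv2.fitEllipse(cv2.convexHull(np.stack([xs,ys],1).astype(np.int32)))
print('mat',e,onz(w,*e[0],.006))
print('hood L/R',onz(w,366*S,265*S,.006),onz(w,436*S,265*S,.006),onz(w,401*S,231*S,.006))
# hex/tile from the scene
print('tcp px',proj(w,ctrl.get_state()['position'])/S)
cv2.imwrite('pics/a1.png',cv2.resize(a['image'][200:290,290:380],(600,600),interpolation=cv2.INTER_CUBIC))
```

```text
top [0.45081607 0.02164231 0.15      ]
corner [0.43144348 0.01504077 0.15      ]
corner [0.45868738 0.00317046 0.15      ]
cornerback [0.44472805 0.04003969 0.15      ]
cornerback [0.4687064  0.02899235 0.15      ]
mat ((255.0954132080078, 174.91456604003906), (77.51680755615234, 100.52505493164062), 41.93404769897461) [0.44543788 0.0151229  0.006     ]
hood L/R [0.42258694 0.03391984 0.006     ] [0.47844401 0.00819418 0.006     ] [0.46293708 0.04811589 0.006     ]
tcp px [400.20125411 394.73074731]
```

Request:
move_arm(
  targets=[
    {"dp":[0,-0.06,-0.8],"angular":[0,0,0]},
    {"dp":[0,-0.06,-1.6],"angular":[0,0,0]},
    {"dp":[0,-0.06,-2.3],"angular":[0,0,0]},
    {"dp":[0,-0.06,-2.7],"angular":[0,0,0]},
    {"dp":[0,-0.06,-2.7],"angular":[0,0,0]},
  ],
)

```text
time_s: 1.5
position: [0.4495, 0.0217, 0.0946]
tcp_rot: [-3.138, 0.002, 1.138]
force: [0.4, 0.4, 0.6]
width: 0.0853
```

Request:
move_arm(
  targets=[
    {"dp":[0,0,0]},
    {"dp":[0,0,0]},
    {"dp":[0,0,0]},
    {"dp":[0,0,0]},
    {"dp":[0,0,0]},
  ],
  fingers=25,
  squeeze=45,
)

```text
schema error: expected keys dp, angular
```

Request:
move_arm(
  targets=[
    {"dp":[0,0,0],"angular":[0,0,0]},
    {"dp":[0,0,0],"angular":[0,0,0]},
    {"dp":[0,0,0],"angular":[0,0,0]},
    {"dp":[0,0,0],"angular":[0,0,0]},
    {"dp":[0,0,0],"angular":[0,0,0]},
  ],
  fingers=25,
  squeeze=45,
)

```text
time_s: 2.12
position: [0.4505, 0.0222, 0.0971]
tcp_rot: [3.14, -0.001, 1.138]
force: [-1.3, 1.2, 5.7]
width: 0.0299
```

Request:
move_arm(
  targets=[
    {"dp":[0,0,0],"angular":[0,0,0]},
    {"dp":[0,0,0],"angular":[0,0,0]},
    {"dp":[0,0,0.1],"angular":[0,0,0]},
    {"dp":[0,0,0.2],"angular":[0,0,0]},
    {"dp":[0,0,0.4],"angular":[0,0,0]},
  ],
)

```text
time_s: 2.75
position: [0.4495, 0.022, 0.1164]
tcp_rot: [-3.141, 0.001, 1.138]
force: [0.6, -0.2, -2.5]
width: 0.0299
```

Request:
move_arm(
  targets=[
    {"dp":[0,0,0.8],"angular":[0,0,0]},
    {"dp":[0,0,1.6],"angular":[0,0,0]},
    {"dp":[0,0,2.4],"angular":[0,0,0]},
    {"dp":[0,0,3],"angular":[0,0,0]},
    {"dp":[0,0,3],"angular":[0,0,0]},
  ],
)

```text
time_s: 3.38
position: [0.4512, 0.0221, 0.269]
tcp_rot: [3.137, -0.003, 1.138]
force: [-0.3, 0.2, -2.6]
width: 0.0297
```

Run:
```python
from h import *
import pickle
a,b,w=pickle.load(open('c0.pkl','rb'));w1,_=pickle.load(open('c1.pkl','rb'));S=1/1.5625
print('bottle',onz(b,180*S,425*S,.16),onz(b,207*S,488*S,.01),'scene',onz(a,624*S,287*S,.16))
print('bowl',onz(b,314*S,445*S,.05))
print('mat w1',onz(w1,408*S,263*S,.006))
print(ctrl.get_state()['position'])
```

```text
bottle [0.53809157 0.43118044 0.16      ] [0.53642769 0.43641837 0.01      ] scene [0.54642392 0.42613851 0.16      ]
bowl [0.43290037 0.33906265 0.05      ]
mat w1 [0.45683829 0.02012143 0.006     ]
[0.45121508 0.02214539 0.26896596]
```

Request:
move_arm(
  targets=[
    {"dp":[0.2,1,0],"angular":[0,-0.6,0]},
    {"dp":[0.5,2,0],"angular":[0,-1.4,0]},
    {"dp":[0.9,3,0],"angular":[0,-2.3,0]},
    {"dp":[1.3,3.9,0],"angular":[0,-3.2,0]},
    {"dp":[1.5,4.4,0],"angular":[0,-4,0]},
  ],
)

```text
time_s: 4.0
position: [0.5241, 0.2447, 0.2646]
tcp_rot: [2.624, -0.225, 1.201]
force: [-0.1, -1.5, -3.0]
width: 0.0299
```

Request:
move_arm(
  targets=[
    {"dp":[0.1,0.05,-0.2],"angular":[0,0,0]},
    {"dp":[0.2,0.1,-0.5],"angular":[0,0,0]},
    {"dp":[0.3,0.1,-0.8],"angular":[0,0,0]},
    {"dp":[0.3,0.1,-1],"angular":[0,0,0]},
    {"dp":[0.3,0.1,-1],"angular":[0,0,0]},
  ],
)

```text
time_s: 4.62
position: [0.5397, 0.2461, 0.2148]
tcp_rot: [2.627, -0.222, 1.196]
force: [-0.1, 0.0, -2.5]
width: 0.0301
```

Run:
```python
from h import *
import pickle
from scipy.spatial.transform import Rotation as Ro
w=shot('wrist');b=shot('side');pickle.dump((w,b),open('c2.pkl','wb'))
s=ctrl.get_state();R=Ro.from_euler('xyz',s['tcp_rot']).as_matrix();d=R[:,2];p=s['position']
print(p,'dir',d,'aim',p+d*.181,'lens',p+d*.091,s['qpos'])
z=lambda i,r,c,k:cv2.resize(i[r[0]:r[1],c[0]:c[1]],(400,400),interpolation=cv2.INTER_CUBIC)
cv2.imwrite('pics/read.png',np.hstack([cv2.resize(w['image'],(500,375)),z(b['image'],(130,270),(90,230),1)[:375,:300]]))
```

```text
[0.54017219 0.24692201 0.21655539] dir [ 5.30061696e-01  4.31617073e-05 -8.47959077e-01] aim [0.63611335 0.24692982 0.0630748 ] lens [0.5884078  0.24692594 0.13939112] [-0.38643961  0.02318162 -0.30526966  1.96395687  0.51410363  0.77456802
 -1.42577317]
```

View pics/read.png

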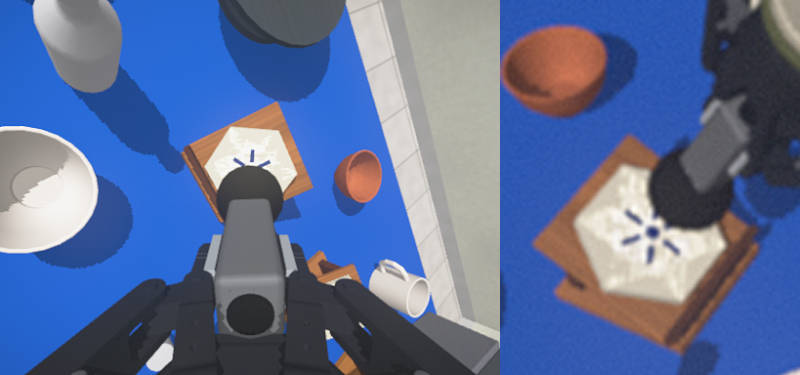

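The wrist view shows the handle straight in the jaws, the hood over the hexagonal tile (corners near 236,126, 282,131, 298,163 and 206,166). I'll check these against the model's predicted corners.

Run:
```python
from h import *
import pickle
w,b=pickle.load(open('c2.pkl','rb'))
c=np.array([.637,.247,.062]);x=np.array([.848,0,.53]);y=np.array([0,1,0]);r=.1/3**.5
for p,q in((.05,r/2),(.05,-r/2),(0,r),(0,-r),(-.05,r/2),(-.05,-r/2),(0,0)):
    X=c+p*x+q*y;print((p,round(q,3)),'wrist',(proj(w,X)*500/512).round(1),'side',((proj(b,X)-[90,130])*400/140+[500,0]).round(1))
```

```text
(0.05, 0.029) wrist [278.8 130.9] side [575.1 214.1]
(0.05, -0.029) wrist [296.8 173.8] side [622.3 161.2]
(0, 0.058) wrist [230.1 126.4] side [605.  284.1]
(0, -0.058) wrist [269.2 208.7] side [695.4 176.6]
(-0.05, 0.029) wrist [204.1 165.5] side [681.3 297.2]
(-0.05, -0.029) wrist [225.  204.9] side [724.5 242.6]
(0, 0) wrist [250.7 169.7] side [651.6 228.7]
```

Request:
move_arm(
  targets=[
    {"dp":[0,0,0],"angular":[0,0,0]},
    {"dp":[0,0,0],"angular":[0,0,0]},
    {"dp":[0,0,0],"angular":[0,0,0]},
    {"dp":[0,0,0],"angular":[0,0,0]},
    {"dp":[0,0,0],"angular":[0,0,0]},
  ],
)

```text
time_s: 5.35
position: [0.54, 0.247, 0.2163]
tcp_rot: [2.626, -0.224, 1.197]
force: [-0.6, -0.5, -2.8]
width: 0.03
```

The predicted corners match within about 4 px (around 4 mm), well inside tolerance. I'll hold here.

Request:
move_arm(
  targets=[
    {"dp":[0,0,0],"angular":[0,0,0]},
    {"dp":[0,0,0],"angular":[0,0,0]},
    {"dp":[0,0,0],"angular":[0,0,0]},
    {"dp":[0,0,0],"angular":[0,0,0]},
    {"dp":[0,0,0],"angular":[0,0,0]},
  ],
)

```text
time_s: 5.98
position: [0.54, 0.247, 0.2163]
tcp_rot: [2.626, -0.224, 1.197]
force: [1.0, 0.0, -2.6]
width: 0.0297
```

Request:
move_arm(
  targets=[
    {"dp":[0,0,0],"angular":[0,0,0]},
    {"dp":[0,0,0],"angular":[0,0,0]},
    {"dp":[0,0,0],"angular":[0,0,0]},
    {"dp":[0,0,0],"angular":[0,0,0]},
    {"dp":[0,0,0],"angular":[0,0,0]},
  ],
)

```text
time_s: 6.6
position: [0.54, 0.247, 0.2163]
tcp_rot: [2.626, -0.224, 1.197]
force: [0.1, 1.1, -3.0]
width: 0.03
```

Request:
move_arm(
  targets=[
    {"dp":[0,0,0],"angular":[0,0,0]},
    {"dp":[0,0,0],"angular":[0,0,0]},
    {"dp":[0,0,0],"angular":[0,0,0]},
    {"dp":[0,0,0],"angular":[0,0,0]},
    {"dp":[0,0,0],"angular":[0,0,0]},
  ],
)

```text
time_s: 7.22
position: [0.54, 0.247, 0.2163]
tcp_rot: [2.626, -0.224, 1.197]
force: [0.4, -0.1, -2.0]
width: 0.0297
```

Request:
move_arm(
  targets=[
    {"dp":[0,0,0],"angular":[0,0,0]},
    {"dp":[0,0,0],"angular":[0,0,0]},
    {"dp":[0,0,0],"angular":[0,0,0]},
    {"dp":[0,0,0],"angular":[0,0,0]},
    {"dp":[0,0,0],"angular":[0,0,0]},
  ],
)

```text
time_s: 7.85
position: [0.54, 0.247, 0.2163]
tcp_rot: [2.626, -0.224, 1.197]
force: [0.4, 1.1, -2.4]
width: 0.0298
```

Request:
move_arm(
  targets=[
    {"dp":[-0.1,-0.05,0.3],"angular":[0,0,0]},
    {"dp":[-0.2,-0.1,0.7],"angular":[0,0,0]},
    {"dp":[-0.3,-0.1,1],"angular":[0,0,0]},
    {"dp":[-0.3,-0.1,1],"angular":[0,0,0]},
    {"dp":[-0.3,-0.1,1],"angular":[0,0,0]},
  ],
)

```text
time_s: 8.48
position: [0.5248, 0.2419, 0.2658]
tcp_rot: [2.626, -0.224, 1.197]
force: [-1.2, -0.9, -2.9]
width: 0.0299
```

Request:
move_arm(
  targets=[
    {"dp":[-0.2,-0.8,0],"angular":[0,0.8,0]},
    {"dp":[-0.6,-1.7,0],"angular":[0,1.7,0]},
    {"dp":[-1,-2.7,0],"angular":[0,2.6,0]},
    {"dp":[-1.3,-3.7,0],"angular":[0,3.4,0]},
    {"dp":[-1.5,-4.4,0],"angular":[0,4,0]},
  ],
)

```text
time_s: 9.1
position: [0.4495, 0.0194, 0.2659]
tcp_rot: [-3.138, 0.002, 1.136]
force: [0.8, -0.1, -2.0]
width: 0.0302
```

Request:
move_arm(
  targets=[
    {"dp":[0,0,0],"angular":[0,0,0]},
    {"dp":[0,0,-0.6],"angular":[0,0,0]},
    {"dp":[0,0,-1.4],"angular":[0,0,0]},
    {"dp":[0,0,-2.2],"angular":[0,0,0]},
    {"dp":[0,0,-2.6],"angular":[0,0,0]},
  ],
)

```text
time_s: 9.72
position: [0.4485, 0.0229, 0.1334]
tcp_rot: [-3.139, 0.002, 1.14]
force: [0.6, 0.5, -0.9]
width: 0.03
```

Run:
```python
from h import *
import pickle
from scipy.spatial.transform import Rotation as Ro
b=shot('side');w=shot('wrist');pickle.dump((w,b),open('c3.pkl','wb'))
s=ctrl.get_state();R=Ro.from_euler('xyz',s['tcp_rot']).as_matrix();print(s['position'],R[:,2],s['tcp_rot'])
z=cv2.resize(b['image'][110:220,215:325],(440,440),interpolation=cv2.INTER_CUBIC)
cv2.imwrite('pics/back.png',z)
```

```text
[0.44799846 0.0227598  0.13349239] [-4.83811724e-03 -6.83672275e-04 -9.99988063e-01] [-3.13748333e+00  2.64357794e-03  1.13951974e+00]
```

View pics/back.png

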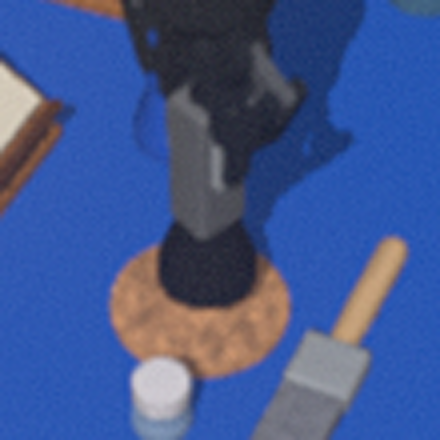

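Request:
move_arm(
  targets=[
    {"dp":[0.1,0,-0.2],"angular":[0,0,0]},
    {"dp":[0.1,0,-0.4],"angular":[0,0,0]},
    {"dp":[0.1,0,-0.6],"angular":[0,0,0]},
    {"dp":[0.1,0,-0.7],"angular":[0,0,0]},
    {"dp":[0.1,0,-0.76],"angular":[0,0,0]},
  ],
)

```text
time_s: 10.45
position: [0.4549, 0.022, 0.098]
tcp_rot: [-3.141, 0.0, 1.138]
force: [0.6, 0.6, -2.2]
width: 0.0299
```

Request:
move_arm(
  targets=[
    {"dp":[0,0,-0.02],"angular":[0,0,0]},
    {"dp":[0,0,-0.03],"angular":[0,0,0]},
    {"dp":[0,0,-0.04],"angular":[0,0,0]},
    {"dp":[0,0,-0.04],"angular":[0,0,0]},
    {"dp":[0,0,-0.04],"angular":[0,0,0]},
  ],
)

```text
time_s: 11.08
position: [0.4553, 0.0222, 0.0972]
tcp_rot: [3.141, -0.001, 1.138]
force: [-3.3, 0.2, 5.6]
width: 0.03
```

Contact with the mat (+5.6 N, the same height as the grasp). Release and rise.

Request:
move_arm(
  targets=[
    {"dp":[0,0,0],"angular":[0,0,0]},
    {"dp":[0,0,0],"angular":[0,0,0]},
    {"dp":[0,0,0],"angular":[0,0,0]},
    {"dp":[0,0,0],"angular":[0,0,0]},
    {"dp":[0,0,0],"angular":[0,0,0]},
  ],
  fingers=85,
)

```text
time_s: 11.7
position: [0.455, 0.0221, 0.0962]
tcp_rot: [-3.141, -0.0, 1.138]
force: [-0.3, 0.2, -0.5]
width: 0.085
```

Request:
move_arm(
  targets=[
    {"dp":[0,0,0],"angular":[0,0,0]},
    {"dp":[0,0,0.4],"angular":[0,0,0]},
    {"dp":[0,0,1.2],"angular":[0,0,0]},
    {"dp":[0,0,2],"angular":[0,0,0]},
    {"dp":[0,0,2.8],"angular":[0,0,0]},
  ],
)

```text
time_s: 12.32
position: [0.4548, 0.022, 0.2376]
tcp_rot: [-3.142, -0.0, 1.138]
force: [0.5, -0.4, -0.1]
width: 0.0847
```

Request:
move_arm(
  targets=[
    {"dp":[0,0,0],"angular":[0,0,0]},
    {"dp":[0,0,0],"angular":[0,0,0]},
    {"dp":[0,0,0],"angular":[0,0,0]},
    {"dp":[0,0,0],"angular":[0,0,0]},
    {"dp":[0,0,0],"angular":[0,0,0]},
  ],
)

```text
time_s: 12.95
position: [0.4548, 0.022, 0.2357]
tcp_rot: [-3.141, 0.0, 1.138]
force: [-0.1, 0.1, -0.8]
width: 0.0855
```

Run:
```python
from h import *
b=shot('side');w=shot('wrist')
s=ctrl.get_state();print(s['position'],s['width'])
z=cv2.resize(b['image'][125:225,225:325],(400,400),interpolation=cv2.INTER_CUBIC)
v=cv2.resize(w['image'][90:240,180:330],(400,400),interpolation=cv2.INTER_CUBIC)
cv2.imwrite('pics/end.png',np.hstack([z,v]))
print('expected mat centre/top px in crops', (proj(w,[.455,.022,.006])-[180,90])*400/150,(proj(w,[.455,.022,.15])-[180,90])*400/150)
```

```text
[0.45489767 0.02202239 0.23604498] 0.08485277329088094
expected mat centre/top px in crops [202.05990473 203.12208977] [201.59985416 299.84902455]
```

View pics/end.png

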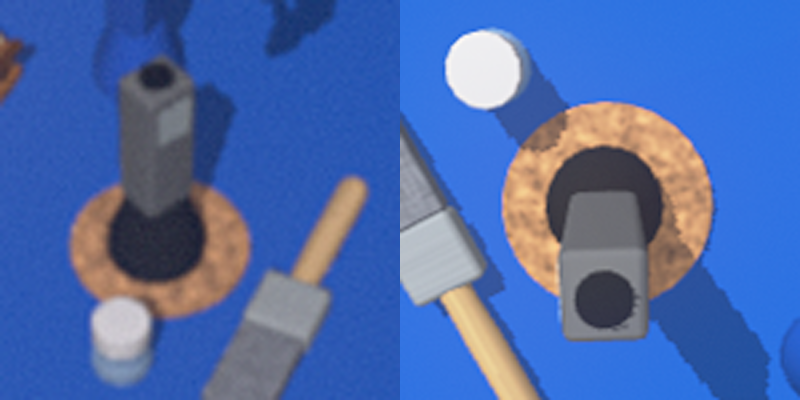

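The thermometer stands upright at the mat's centre: in the wrist crop the hood is at about (605,203) and the mat at about (607,204). It is free of the fingers and the neighbours haven't moved.

```bash
python3 -c "
from rig import ctrl
print(ctrl.close_job())"
```

```text
the job is handed in; nothing more can be done
None
```

I took the reading of the six-sided tile, stood the thermometer back on its cork mat, let go, and handed the job in at about 13 s. No verdict is reported.

- **Reading:** I held the lens about 90 mm from the face of the six-sided tile for over 3 s. By the measured arm pose it was square to within about 1° of the 32° tilt. The predicted tile corners mostly agreed with the wrist picture to about 4–6 px (roughly 5 mm). One corner was off by about 11 px, from a coarse reading by eye.
- **Return:** The last pictures show it upright, its hood within a few mm of the mat's middle. The fingers are open and above it, with forces near zero. The pot and brush beside the mat look unmoved.
- **Checks that disagreed:** One automatic fit of the mat's outline was wrong, and the hexagon pose solved from the side view gave the tile face about 18 mm too low. I discarded both and used the given face height and stand edges instead.
- **Not checked:** I did not look at the bowl, cup and bottle again after the move; the arm's path kept clear of them.

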